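# Put the rolling pin home in its V-grooved rest

## Task

Take the small wooden rolling pin off its draining stand and lay it gently in the open part of the V-groove of its rest, short of the stop. Then slide it along the groove until its end has pushed the sprung pad right in, and seat it there against the stop by pressing with about 12 N, never more than 20 N, for half a second. Leave it lying home in the groove and the other kitchen things undisturbed.

Things in the scene. Friction and masses are not known exactly. Their poses are not given: they have to be found in the camera images.
- pin_center (a point): centre of the loose plain wooden rolling pin: a straight round rod with domed ends, 32 mm diameter, 220 mm long overall, 0.16 to 0.25 kg; x axis along the pin (both ends alike). It starts lying on the low light-wood draining stand, its axis 42 mm above the worktop, and can be gripped across its 32 mm between the stand's uprights.
- stand: the fixed light-wood draining stand under the pin; origin under its centre, x along the pin. Two notched uprights, 12 mm thick, at x = +55 and -55 mm, about 35 mm high and 36 mm wide, on a base 140 x 56 mm, 8 mm thick.
- rest: the fixed darker-wood rest with a level 90-degree V-groove; origin on the worktop under the groove's centre line; x along the groove towards the end stop, y across, z up. Groove from x = -125 mm (open end) to the stop; its edges 35 mm above the worktop, 26 mm apart (rail 30 mm wide outside); base plate 60 mm wide, 8 mm thick. A pin in the groove has its axis at y = 0, 45 mm up.
- stop_zone (a point): fixed point of the rest at x = +60 mm on the axis of a pin in the groove (axes as the rest). The end stop, a wooden block 56 mm wide, 71 mm high (87 mm with thumbscrew), is clamped elsewhere each time: its front face lies anywhere from 0 to 35 mm beyond this point along x, and does not give way. A pin whose leading end is 10 mm or more short of this point touches nothing yet.
- pad (a joint): round sprung steel pad, 18 mm across, in the stop's face at the pin's axis: 0 = stands 6 mm proud, 0.006 (m) = right in, flush. Its spring is weak (0.3 to 0.6 N, less than the pin's friction) but lets the pad out if the pin is drawn back. Sliding the pin takes about 1 to 3.5 N; once the pad is right in, resistance rises hard. More than 20 N between pin and rest may damage them.
- pin: the rolling pin itself (same axes); origin on its surface, 16 mm from its axis: use pin_center for handling
- salt: bystander: glass salt shaker, 44 mm across, 90 mm high, origin at the centre of its underside
- mug: bystander: green and white mug, 78 mm across (116 mm with handle), 101 mm high, origin at the centre of its underside
- garlic: bystander: a bulb of garlic, 60 mm across, 58 mm high, origin at the centre of its underside

How it is judged:
By the outcome, as a careful person would: the job done as asked, in the order asked, and still so for the second after the job is handed in, with the robot touching nothing.
It also fails if it takes over 62 s, if anything falls off the work surface, if the arm or the gripper's body presses on something with over 40 N, if the wrist force passes 120 N, or if a joint passes its speed limit or range.

## Robot

A 6-joint arm with a two-finger parallel gripper is mounted at the origin on a cart in front of the work surface, level with it; the furniture and walls round the work are solid. World frame = base frame: x ahead of the robot, y to its left, z up, the work surface at z = 0. Lengths are in mm, angles in rad, forces in N, time in s.
With the tool pointing down it reaches from about 350 to 775 mm from the base axis. Payload 7.3 kg.
Tool frame: the origin (TCP) lies on the centre line of the jaws, within the pads' length; the fingertips stand finger_overhang ahead of it and the grasp point (between the pads) lies 8 mm behind it (finger_overhang is the distance from the TCP to the fingertips, in mm); z points along the fingers, y is the line along which they close (so a half turn about z gives the same grasp; the last joint's range is limited). The gripper opens to 92 mm and grips with 3 to 60 N. Pads are 19 mm wide; open, the fingers measure 130 mm over their backs; the gripper's body (75 mm by 190 mm) begins 47 mm behind the grasp point.
Start: joints at [1.065, 0.342, 1.524, -0, 1.275, -0.146], TCP at [184.832, 491.407, 237.741] pointing down, gripper open.
Joint ranges: [-2.53, 2.53], [-0.77, 2.02], [0.04, 2.7], [-1, 4.14], [0.28, 2.66], [-3.11, 3.11]. Speed limits (rad/s): [2.57, 2.57, 3.14, 3.14, 3.14, 3.14].

## Interface

Orientations are given as [roll, pitch, yaw] about the fixed x, y, z axes, in that order (R = Rz(yaw) Ry(pitch) Rx(roll)).
In Python, from plant import get_obs, capture, close_job, finger_overhang gives the robot as it stands.
- The arm moves only by the shell command python3 -m inch 'ROWS'. ROWS is JSON, one flat list of numbers, 7 for each row, row after row: the turn, a rotation vector about the tool's x, y, z scaled (see below), then the shift along the tool's x, y, z scaled (see below), then the closure, from -1 (fully open) to 1 (shut). In form: [ax, ay, az, tx, ty, tz, gripper, ax, ay, az, tx, ty, tz, gripper, ...]. A call has 1 to 10 rows; each row shifts and turns the commanded pose from where the row before left it, along the tool's axes as they then stand; what a row does not reach is not made up. The controller multiplies each number of a shift by 0.8 m and each number of a turn by 1.5 rad. A row lasts 1/12 s, in which the tool goes at most 41.7 mm and 7.16 degrees, less where a joint would pass 70% of its speed; a pose out of reach is approached as far as the arm can. A call with a number of a shift or a turn outside -1 to 1 is refused whole. A call with a gripper value outside its range is refused whole. The fingers move at their own pace and stop on an object; the grip force is fixed at half the most. Time passes only in rows, so rows that do not move let the fingers close. It gives the time, the measured TCP pose, the force, the opening and the grip force at its end, in the units of the state.
- get_obs(): the state, without advancing time (a new reading comes with each control period).
- capture(name): name is "scene" or "top"; returns a dict with "image" (400x640x3 uint8, red, green, blue), "mtx" (3x3 intrinsics, pixels), "pose" (4x4, takes a point from camera to world coordinates). Camera axes: x right, y up, looking along -z (the intrinsics and any distortion apply to the point x, -y, -z); pixel columns grow to the right and rows downward; lengths in mm; the calibration is good to about 2 mm. A picture is of the moment at which its call begins. There is no depth.
- close_job(): hands the job in; it is judged then, once.
The state is a dict: "time": time; "joint_positions": joint angles; "dq": joint speeds; "tau": joint torques, N m; "tool_pos": TCP position; "tcp_rot": TCP orientation; "contact_force": force on the tool from outside, world axes, zero at the start; "moment": the same for the moment, N m; "grip_width": finger opening in mm; "finger_force": force on a finger pad.
Only numpy, scipy, OpenCV 4.12 (cv2) and the standard library are available. Lean on these libraries where they do the work, as an engineer would, in place of code of your own. Each camera call takes 0.05 s, during which the arm holds its last target. There are 200 camera calls.

## Working session

There is one attempt and no reset: what is moved stays moved. The work goes in short steps, Python scripts to look and compute and a shell command to move; the robot and the scene stay as the last step left them, time stands still between calls to the robot, and variables do not carry over. Pictures are saved under pics/ and viewed, at most 10 in all, crops included, and the job is handed in when it is done.

```bash
ls; mkdir -p pics; python3 - <<'E'
from plant import *
import cv2,numpy as np
o=get_obs();print({k:np.round(v,3).tolist() for k,v in o.items()}, finger_overhang() if callable(finger_overhang) else finger_overhang)
for n in("scene","top"):
    c=capture(n);cv2.imwrite(f"pics/{n}0.png",c["image"][:,:,::-1]);print(n,c["mtx"].round(1).tolist(),c["pose"].round(3).tolist(),c.keys())
    np.savez(f"{n}0.npz",**{k:c[k] for k in("image","mtx","pose")})
E
```

```text
pics
{'time': 0.0, 'joint_positions': [1.065, 0.343, 1.525, -0.0, 1.275, -0.146], 'dq': [0.001, 0.001, 0.001, -0.001, 0.001, -0.001], 'tau': [0.001, -43.123, -24.423, 0.072, 0.056, -0.0], 'tool_pos': [184.64, 491.054, 237.06], 'tcp_rot': [-3.14, -0.0, 2.782], 'contact_force': [-0.85, 0.325, 0.252], 'moment': [-0.014, -0.005, 0.017], 'finger_force': 0.0, 'grip_width': 91.752} 11.0
scene [[393.6, 0.0, 324.4], [0.0, 393.6, 198.7], [0.0, 0.0, 1.0]] [[0.902, 0.203, -0.382, 283.64], [-0.432, 0.44, -0.787, -643.743], [0.008, 0.875, 0.485, 482.346], [0.0, 0.0, 0.0, 1.0]] dict_keys(['image', 'mtx', 'pose'])
top [[418.5, 0.0, 324.7], [0.0, 418.5, 193.5], [0.0, 0.0, 1.0]] [[-0.012, 0.991, -0.137, 467.609], [-1.0, -0.009, 0.017, 22.992], [0.015, 0.137, 0.99, 1151.523], [0.0, 0.0, 0.0, 1.0]] dict_keys(['image', 'mtx', 'pose'])
```

View pics/scene0.png

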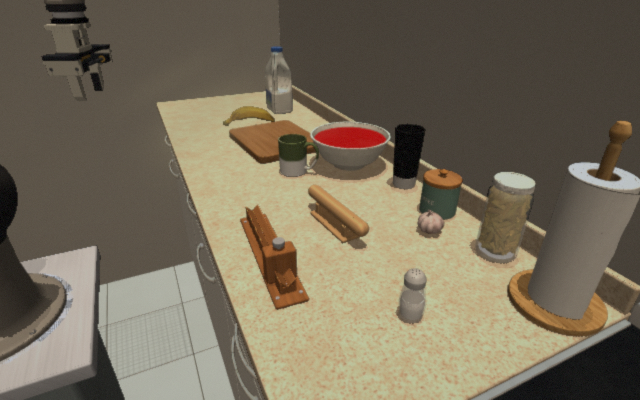

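View pics/top0.png

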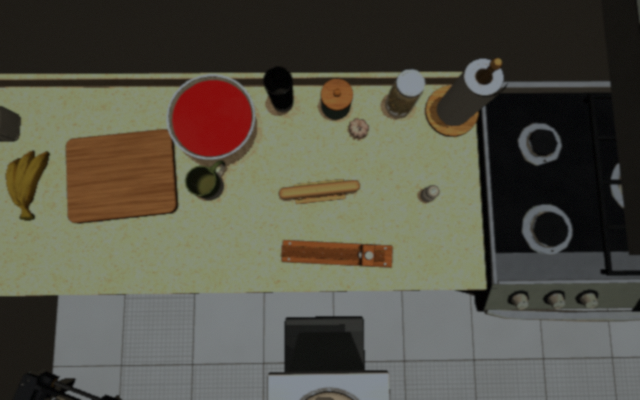

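The top view shows the pin at about (280–360, 180–200), the rest at (282–392, 240–266) with its stop towards the right (−y), and the salt, mug and garlic well clear. I'll zoom in on both views.

```bash
cat > h.py <<'E'
import numpy as np,cv2
def load(n):
    return np.load(n+".npz")
def ray(c,uv,z):
    d=np.linalg.inv(c["mtx"])@[uv[0],uv[1],1]; d=c["pose"][:3,:3]@(d*[1,-1,-1]); o=c["pose"][:3,3]
    return o+d*(z-o[2])/d[2]
def proj(c,p):
    q=c["pose"][:3,:3].T@(np.asarray(p,float)-c["pose"][:3,3]); q=q*[1,-1,-1]; q=c["mtx"]@q
    return q[:2]/q[2]
E
python3 - <<'E'
from h import *
t=load("top0")["image"][170:275,270:400,::-1]; s=load("scene0")["image"][175:310,230:380,::-1]
a=cv2.resize(t,None,fx=5,fy=5,interpolation=cv2.INTER_CUBIC);b=cv2.resize(s,None,fx=4,fy=4,interpolation=cv2.INTER_CUBIC)
cv2.imwrite("pics/tz.png",cv2.convertScaleAbs(a,alpha=1.4));cv2.imwrite("pics/sz.png",cv2.convertScaleAbs(b,alpha=1.2))
c=load("top0");hsv=cv2.cvtColor(c["image"],cv2.COLOR_RGB2HSV)
for p in [(320,188),(320,200),(310,252),(300,220),(320,196)]: print(p,hsv[p[1],p[0]])
E
```

```text
(320, 188) [ 21 128 132]
(320, 200) [ 20 127 124]
(310, 252) [ 12 191  87]
(300, 220) [ 36  53 140]
(320, 196) [ 16 151  81]
```

View pics/tz.png

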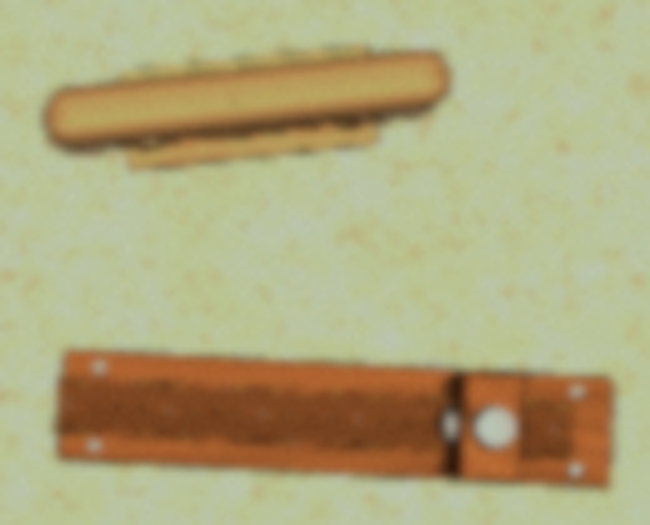

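View pics/sz.png

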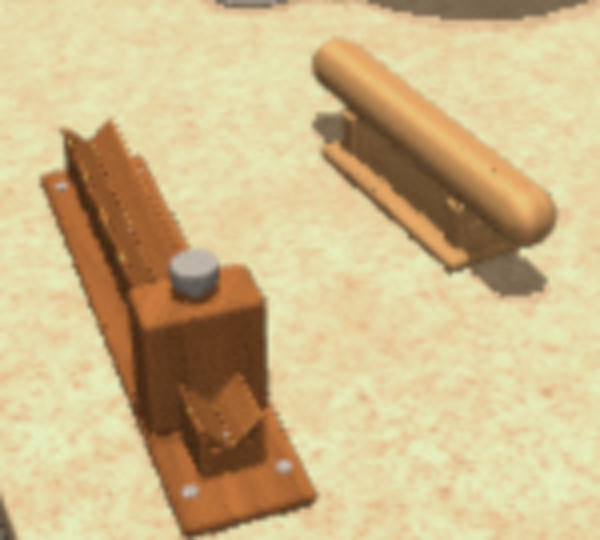

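The zooms show the pin (in the top view, ends near zoom (46,118) and (450,80)), the rest's base-plate corners (65,352), (57,460), (612,378), (606,488), the stop block's front edge near x≈463 and the pad near (451,425). Next I'll compute positions.

```bash
python3 - <<'E'
from h import *
c=load("top0");s=load("scene0")
z=lambda u,v:((u+.5)/5-.5+270,(v+.5)/5-.5+170)
zs=lambda u,v:((u+.5)/4-.5+230,(v+.5)/4-.5+175)
P=lambda *a:ray(c,z(*a[:2]),a[2])
PS=lambda *a:ray(s,zs(*a[:2]),a[2])
np.set_printoptions(precision=1,suppress=True)
a,b=P(44,118,42),P(451,80,42);print("pin",a,b,(a+b)/2,np.linalg.norm(a-b),np.arctan2(*(b-a)[[1,0]]))
k=[P(65,350,8),P(57,461,8),P(613,376,8),P(607,489,8)]
l=(k[0]+k[1])/2;r=(k[2]+k[3])/2;print("base",l,r,np.linalg.norm(l-r),np.arctan2(*(r-l)[[1,0]]),np.linalg.norm(k[0]-k[1]))
u=(r-l)/np.linalg.norm(r-l)
for n,q in dict(stopTopL=P(464,372,71),stopTopR=P(461,480,71),pad=P(451,425,45),grooveL0=P(65,380,35),grooveL1=P(60,432,35)).items(): print(n,q,(q-l)@u, np.cross(u,q-l)[2])
# scene view: base corners
for n,q in dict(bl=PS(42,180,8),br=PS(317,495,8),b2=PS(187,532,8),gl=PS(63,130,35),gr=PS(110,121,35),stopnearL=PS(132,300,71)).items(): print(n,q,(q-l)@u,np.cross(u,q-l)[2])
print("pin ends scene",PS(318,58,42),PS(548,222,42))
# groove end from top corner screws etc.
for n,w in (("top",c),):
    print(proj(w,[0,0,0]))
# triangulate pad? check pin mask
h=cv2.cvtColor(c["image"],cv2.COLOR_RGB2HSV)
m=((h[:,:,0]<16)&(h[:,:,1]>140)).astype(np.uint8);m[:235]=0;m[270:]=0;m[:,:275]=0;m[:,400:]=0
cn=max(cv2.findContours(m,0,2)[0],key=cv2.contourArea);R=cv2.boxPoints(cv2.minAreaRect(cn));print(R)
for p in R: print(ray(c,p,8))
E
```

```text
pin [622.9 128.   42. ] [641.4 -90.3  42. ] [632.1  18.9  42. ] 219.07369146365963 -1.485957942877343
base [470.7 121.5   8. ] [ 452.8 -175.6    8. ] 297.59048882419677 -1.6310315175192762 59.55763399527139
stopTopL [485.1 -90.5  71. ] 210.7309628451391 27.125534477839473
stopTopR [430.4 -87.7  71. ] 211.18740986224765 -27.592586208494808
pad [458.  -85.8  45. ] 207.62044254922628 -0.18087054404897884
grooveL0 [483.9 117.1  35. ] 3.5962101018538384 13.398123126955687
grooveL1 [456.7 119.6  35. ] 2.666089688663809 -13.87317303738538
bl [441.9 118.6   8. ] 4.592605494235466 -28.583248727959592
br [ 481.4 -178.6    8. ] 298.89191198929836 28.750423765715883
b2 [ 424.  -175.6    8. ] 299.3649376520442 -28.738223182267603
gl [457.5 122.2  35. ] 0.08102140360719912 -13.211176375785776
gr [484.5 120.9  35. ] -0.2560319757860905 13.777973124101855
stopnearL [430.4 -95.7  71. ] 219.23789223304075 -27.10475239004765
pin ends scene [617.6 129.9  42. ] [651.2 -82.6  42. ]
[328.9 434.7]
[[281.3 260.9]
 [282.4 239.9]
 [391.9 245.6]
 [390.8 266.6]]
[443.3 122.8   8. ]
[499.5 120.    8. ]
[ 481.  -177.3    8. ]
[ 424.8 -172.5    8. ]
```

```bash
python3 -m inch '[0,0,0,-0.0406,-0.0197,0,-1, 0,0,0,-0.0406,-0.0197,0,-1, 0,0,0,-0.0406,-0.0197,0,-1, 0,0,0,-0.0406,-0.0197,0,-1, 0,0,0,-0.0406,-0.0197,0,-1, 0,0,0,-0.0406,-0.0197,0,-1, 0,0,0,-0.0406,-0.0197,0,-1, 0,0,0,-0.0406,-0.0197,0,-1, 0,0,0,-0.0406,-0.0197,0,-1]'
python3 -m inch '[0,0,0,-0.0406,-0.0197,0,-1, 0,0,0,-0.0406,-0.0197,0,-1, 0,0,0,-0.0406,-0.0197,0,-1, 0,0,0,-0.0406,-0.0197,0,-1, 0,0,0,-0.0406,-0.0197,0,-1, 0,0,0,-0.0406,-0.0197,0,-1, 0,0,0,-0.0406,-0.0197,0,-1, 0,0,0,-0.0406,-0.0197,0,-1, 0,0,0,-0.0406,-0.0197,0,-1]'
python3 -m inch '[0,0,0.075,0,0,0.0125,-1, 0,0,0.075,0,0,0.0125,-1, 0,0,0.075,0,0,0.0125,-1, 0,0,0.075,0,0,0.0125,-1, 0,0,0.075,0,0,0.0125,-1, 0,0,0.075,0,0,0.0125,-1, 0,0,0.075,0,0,0.0125,-1, 0,0,0.075,0,0,0.0125,-1, 0,0,0.075,0,0,0.0125,-1, 0,0,0.075,0,0,0.0125,-1]'
python3 -m inch '[0,0,0,0,0,0,-1, 0,0,0,0,0,0,-1]'
```

```text
time: 0.85
tool_pos: [409.3, 254.1, 237.6]
tcp_rot: [-3.141, -0.0, 2.782]
contact_force: [0.6, 0.1, 0.3]
grip_width: 91.5
finger_force: 0.0
time: 1.6
tool_pos: [632.9, 18.5, 237.2]
tcp_rot: [-3.141, -0.001, 2.782]
contact_force: [0.7, 0.3, -0.5]
grip_width: 91.5
finger_force: 0.0
time: 2.43
tool_pos: [631.8, 20.1, 136.7]
tcp_rot: [-3.141, -0.0, 1.651]
contact_force: [-0.1, -0.1, -0.4]
grip_width: 91.5
finger_force: 0.0
time: 2.6
tool_pos: [631.7, 20.1, 137.0]
tcp_rot: [-3.14, -0.0, 1.66]
contact_force: [0.4, -0.2, 0.7]
grip_width: 92.0
finger_force: 0.0
```

```bash
python3 -m inch '[0,0,0,0,0,0.0116,-1, 0,0,0,0,0,0.0116,-1, 0,0,0,0,0,0.0116,-1, 0,0,0,0,0,0.0116,-1, 0,0,0,0,0,0.0116,-1, 0,0,0,0,0,0.0116,-1, 0,0,0,0,0,0.0116,-1, 0,0,0,0,0,0.0116,-1, 0,0,0,0,0,0.0116,-1, 0,0,0,0,0,0.0116,-1]'
python3 -m inch '[0,0,0,0,0,0,1, 0,0,0,0,0,0,1, 0,0,0,0,0,0,1, 0,0,0,0,0,0,1, 0,0,0,0,0,0,1, 0,0,0,0,0,0,1, 0,0,0,0,0,0,1, 0,0,0,0,0,0,1]'
```

```text
time: 3.43
tool_pos: [632.2, 20.1, 43.9]
tcp_rot: [-3.142, -0.0, 1.657]
contact_force: [-0.6, -1.1, -0.1]
grip_width: 92.0
finger_force: 0.0
time: 4.1
tool_pos: [632.3, 20.1, 45.2]
tcp_rot: [3.141, -0.0, 1.657]
contact_force: [-0.3, 0.3, 0.6]
grip_width: 43.0
finger_force: 0.0
```

```bash
python3 -m inch '[0,0,0,0,0,0,1, 0,0,0,0,0,0,1, 0,0,0,0,0,0,1, 0,0,0,0,0,0,1, 0,0,0,0,0,0,1]'
python3 -m inch '[0,0,0,0,0,-0.002,1, 0,0,0,0,0,-0.004,1, 0,0,0,0,0,-0.01,1, 0,0,0,0,0,-0.02,1, 0,0,0,0,0,-0.02,1, 0,0,0,0,0,-0.02,1, 0,0,0,0,0,-0.02,1, 0,0,0,0,0,-0.01,1, 0,0,0,0,0,0,1]'
```

```text
time: 4.52
tool_pos: [632.1, 20.1, 45.0]
tcp_rot: [-3.141, -0.0, 1.657]
contact_force: [-1.3, 0.8, 1.2]
grip_width: 31.1
finger_force: 30.0
time: 5.27
tool_pos: [633.4, 20.0, 132.3]
tcp_rot: [3.137, 0.001, 1.657]
contact_force: [-0.4, 0.3, -1.5]
grip_width: 31.0
finger_force: 30.0
```

```bash
python3 - <<'E'
from plant import *
import cv2,numpy as np
from h import proj
o=get_obs();p=np.array(o["tool_pos"]);print(p)
ims=[]
for n in("scene","top"):
    c=capture(n);np.savez(f"{n}1.npz",**{k:c[k] for k in("image","mtx","pose")});im=c["image"][:,:,::-1]
    u,v=proj(c,p).astype(int);print(n,u,v);ims.append(cv2.resize(im[v-55:v+55,u-65:u+65],None,fx=3,fy=3,interpolation=2))
cv2.imwrite("pics/g1.png",cv2.convertScaleAbs(np.hstack(ims),alpha=1.3))
E
```

```text
[633.41424828  19.99651215 132.3495687 ]
scene 336 171
top 318 183
```

View pics/g1.png

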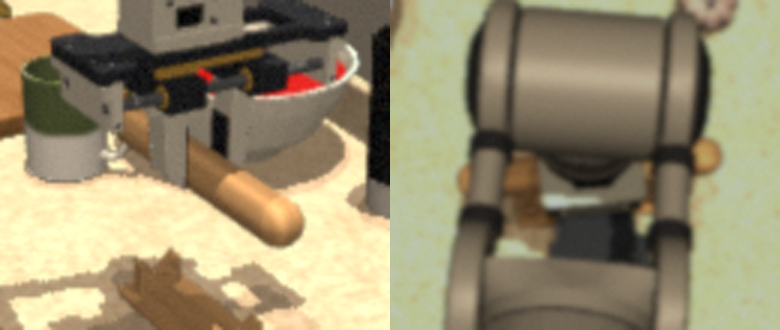

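The picture shows the pin held level. In the top panel its ends are at about (460,183) and (721,157).

```bash
python3 - <<'E'
from h import *
np.set_printoptions(precision=1,suppress=True)
c=load("top1");g=c["image"];h=cv2.cvtColor(g,cv2.COLOR_RGB2HSV)
tcp=np.array([633.4,20,132.3])
Z=lambda u,v:((u-390+.5)/3-.5+253,(v+.5)/3-.5+128)
a,b=ray(c,Z(460,183),129.5),ray(c,Z(721,157),129.5);print(a,b,(a+b)/2,np.linalg.norm(a-b),np.arctan2(*(b-a)[[1,0]]))
s=load("scene1");Zs=lambda u,v:((u+.5)/3-.5+271,(v+.5)/3-.5+116)
print(ray(s,Zs(283,221),129.5))
O=np.array([463.1,-4.3]);u=np.array([-.0602,-.9982]);y=1.511
for d in(0,3):
    w=O-65*u-d*u-tcp[:2];yaw=1.657
    print(d,w,"tool x,y /800:",(w@[np.cos(yaw),np.sin(yaw)])/800,(w@[np.sin(yaw),-np.cos(yaw)])/800)
E
```

```text
[621.9 125.7 129.5] [641.7 -89.6 129.5] [631.8  18.  129.5] 216.19197053701774 -1.479345613571176
[649.  -70.  129.5]
0 [-166.4   40.6] tool x,y /800: 0.06844714838816374 -0.20284386660225562
3 [-166.2   43.6] tool x,y /800: 0.07215706243010253 -0.20229667246264393
```

```bash
python3 -m inch '[0,0,0,0.0118,-0.0336,0,1, 0,0,0,0.0118,-0.0336,0,1, 0,0,0,0.0118,-0.0336,0,1, 0,0,0,0.0118,-0.0336,0,1, 0,0,0,0.0118,-0.0336,0,1, 0,0,0,0.0118,-0.0336,0,1, 0,0,0.0487,0,0,0,1, 0,0,0.0487,0,0,0,1, 0,0,0,0,0,0,1]'
python3 -m inch '[0,0,0,0,0,0.01,1, 0,0,0,0,0,0.01,1, 0,0,0,0,0,0.01,1, 0,0,0,0,0,0.01,1, 0,0,0,0,0,0.01,1, 0,0,0,0,0,0.01,1, 0,0,0,0,0,0.01,1, 0,0,0,0,0,0,1, 0,0,0,0,0,0,1]'
python3 - <<'E'
from plant import *
import cv2,numpy as np
from h import proj
o=get_obs();p=np.array(o["tool_pos"]);print(p)
ims=[]
for n in("scene","top"):
    c=capture(n);np.savez(f"{n}2.npz",**{k:c[k] for k in("image","mtx","pose")});im=c["image"][:,:,::-1]
    u,v=proj(c,p).astype(int);print(n,u,v);ims.append(cv2.resize(im[v-60:v+100,u-65:u+65],None,fx=3,fy=3,interpolation=2))
cv2.imwrite("pics/g2.png",cv2.convertScaleAbs(np.hstack(ims),alpha=1.3))
E
```

```text
time: 6.12
tool_pos: [465.7, 62.8, 129.0]
tcp_rot: [-3.14, -0.0, 1.508]
contact_force: [0.5, 0.1, -1.1]
grip_width: 31.5
finger_force: 30.0
time: 6.87
tool_pos: [466.3, 62.6, 73.2]
tcp_rot: [-3.14, -0.0, 1.511]
contact_force: [-0.2, -0.6, -2.0]
grip_width: 31.2
finger_force: 30.0
[466.34625815  62.62694759  73.18926861]
scene 255 203
top 302 252
```

View pics/g2.png

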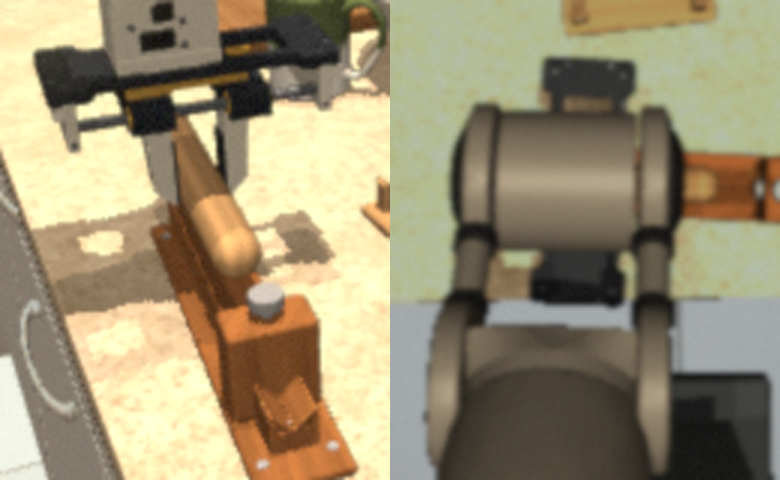

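The pin is over the groove and in line with it, its end well short of the stop. Now I'll lower it gently.

```bash
python3 -m inch '[0,0,0,0,0,0.005,1, 0,0,0,0,0,0.005,1, 0,0,0,0,0,0.005,1, 0,0,0,0,0,0.005,1, 0,0,0,0,0,0.005,1, 0,0,0,0,0,0.0015,1, 0,0,0,0,0,0,1, 0,0,0,0,0,0,1]'
python3 -m inch '[0,0,0,0,0,0.00125,1, 0,0,0,0,0,0,1]'
python3 -m inch '[0,0,0,0,0,0.00125,1, 0,0,0,0,0,0,1]'
```

```text
time: 7.63
tool_pos: [466.6, 62.6, 52.5]
tcp_rot: [-3.141, -0.0, 1.511]
contact_force: [-0.5, -0.0, -1.6]
grip_width: 31.0
finger_force: 30.0
time: 7.8
tool_pos: [466.7, 62.7, 51.6]
tcp_rot: [3.141, -0.0, 1.511]
contact_force: [-0.2, -0.5, -1.1]
grip_width: 31.3
finger_force: 30.0
time: 7.97
tool_pos: [466.6, 62.6, 50.5]
tcp_rot: [3.142, -0.0, 1.511]
contact_force: [-0.0, -0.2, -1.5]
grip_width: 30.9
finger_force: 30.0
```

```bash
python3 -m inch '[0,0,0,0,0,0.00125,1, 0,0,0,0,0,0,1]'
python3 -m inch '[0,0,0,0,0,0.0006,1, 0,0,0,0,0,0,1]'
python3 -m inch '[0,0,0,0,0,0.0006,1, 0,0,0,0,0,0,1]'
```

```text
time: 8.13
tool_pos: [466.6, 62.6, 49.4]
tcp_rot: [-3.142, -0.0, 1.511]
contact_force: [-0.0, 0.6, -1.0]
grip_width: 31.0
finger_force: 30.0
time: 8.3
tool_pos: [466.7, 62.6, 49.0]
tcp_rot: [3.141, -0.0, 1.511]
contact_force: [0.6, -0.0, -0.8]
grip_width: 31.5
finger_force: 30.0
time: 8.47
tool_pos: [466.9, 62.7, 48.7]
tcp_rot: [3.141, -0.0, 1.51]
contact_force: [0.9, 0.2, -0.1]
grip_width: 31.4
finger_force: 30.0
```

```bash
python3 -m inch '[0,0,0,0,0,0.0006,1, 0,0,0,0,0,0,1]'
python3 -m inch '[0,0,0,0,0,0.0006,1, 0,0,0,0,0,0,1]'
```

```text
time: 8.63
tool_pos: [467.1, 62.7, 48.5]
tcp_rot: [3.14, -0.0, 1.51]
contact_force: [-0.3, 0.9, 2.9]
grip_width: 31.4
finger_force: 30.0
time: 8.8
tool_pos: [467.3, 62.7, 48.2]
tcp_rot: [3.14, -0.0, 1.51]
contact_force: [0.1, 1.5, 6.6]
grip_width: 31.0
finger_force: 30.0
```

```bash
python3 -m inch '[0,0,0,0,0,0,-1, 0,0,0,0,0,0,-1, 0,0,0,0,0,0,-1, 0,0,0,0,0,0,-1, 0,0,0,0,0,0,-1, 0,0,0,0,0,0,-1]'
python3 -m inch '[0,0,0,0,0,-0.012,-1, 0,0,0,0,0,-0.02,-1, 0,0,0,0,0,-0.03,-1, 0,0,0,0,0,-0.03,-1, 0,0,0,0,0,0,1, 0,0,0,0,0,0,1]'
```

```text
time: 9.3
tool_pos: [466.5, 62.6, 47.5]
tcp_rot: [-3.141, -0.0, 1.511]
contact_force: [0.0, -0.3, 0.4]
grip_width: 66.7
finger_force: 0.0
time: 9.8
tool_pos: [467.5, 62.7, 122.8]
tcp_rot: [3.138, -0.0, 1.511]
contact_force: [-0.1, -0.1, -0.9]
grip_width: 82.7
finger_force: 0.0
```

```bash
python3 -m inch '[0,0,0,0.0345,0,0,1, 0,0,0,0.0345,0,0,1, 0,0,0,0.0345,0,0,1, 0,0,0,0.0345,0,0,1, 0,0,0,0.0345,0,0,1, 0,0,0,0,0,0,1, 0,0,0,0,0,0,1, 0,0,0,0,0,0,1]'
python3 - <<'E'
from plant import *
import cv2,numpy as np
ims=[]
for n,(x,y,w,h) in dict(scene=(190,130,130,180),top=(240,180,160,95)).items():
    c=capture(n);np.savez(f"{n}3.npz",**{k:c[k] for k in("image","mtx","pose")});im=c["image"][:,:,::-1]
    q=cv2.resize(im[y:y+h,x:x+w],None,fx=3,fy=3,interpolation=2);ims.append(cv2.copyMakeBorder(q,0,540-q.shape[0],0,0,0))
cv2.imwrite("pics/g3.png",cv2.convertScaleAbs(np.hstack(ims)[:,:800],alpha=1.3))
E
```

```text
time: 10.47
tool_pos: [474.2, 199.8, 120.4]
tcp_rot: [-3.14, 0.001, 1.511]
contact_force: [-1.0, 0.8, 0.1]
grip_width: 29.7
finger_force: 0.0
```

View pics/g3.png

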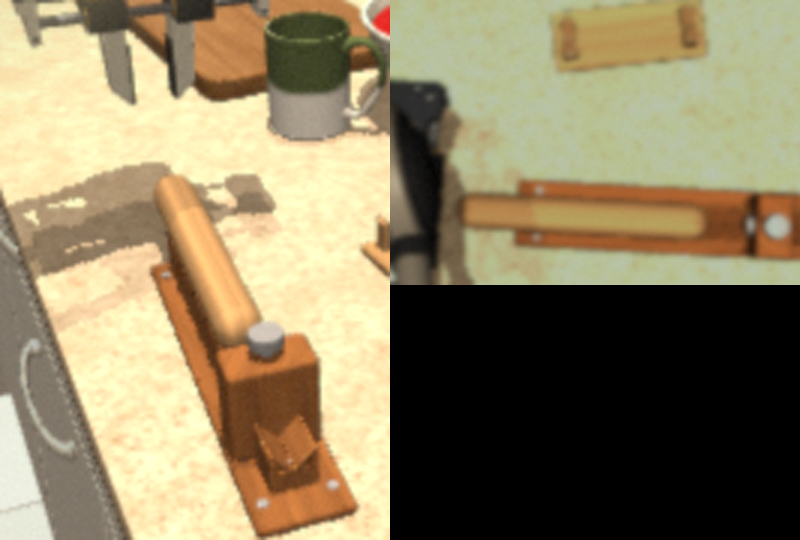

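The pin lies in the groove: in the top panel its ends are at x≈460 and 706, and the pad at ≈748, so it is about 37 mm short. Next I'll lower the closed fingers behind the trailing end and push.

```bash
python3 -m inch '[0,0,0,0,0,0.0122,1, 0,0,0,0,0,0.0122,1, 0,0,0,0,0,0.0122,1, 0,0,0,0,0,0.0122,1, 0,0,0,0,0,0.0122,1, 0,0,0,0,0,0.0122,1, 0,0,0,0,0,0.0122,1, 0,0,0,0,0,0.0122,1, 0,0,0,0,0,0,1, 0,0,0,0,0,0,1]'
python3 -m inch '[0,0,0,-0.003,0,0,1, 0,0,0,-0.003,0,0,1, 0,0,0,-0.003,0,0,1, 0,0,0,-0.003,0,0,1, 0,0,0,0,0,0,1]'
python3 -m inch '[0,0,0,-0.0025,0,0,1, 0,0,0,-0.0025,0,0,1, 0,0,0,-0.0025,0,0,1]'
python3 -m inch '[0,0,0,-0.0025,0,0,1, 0,0,0,-0.0025,0,0,1, 0,0,0,-0.0025,0,0,1]'
```

```text
time: 11.4
tool_pos: [474.6, 200.4, 42.5]
tcp_rot: [-3.14, 0.0, 1.511]
contact_force: [0.5, -0.5, 0.0]
grip_width: 0.4
finger_force: 0.0
time: 11.82
tool_pos: [474.5, 190.3, 43.5]
tcp_rot: [3.141, -0.0, 1.51]
contact_force: [0.2, 0.7, 0.5]
grip_width: 0.3
finger_force: 0.0
time: 12.07
tool_pos: [474.0, 184.7, 43.2]
tcp_rot: [3.141, -0.0, 1.511]
contact_force: [-0.2, -0.9, -0.2]
grip_width: 0.3
finger_force: 0.0
time: 12.32
tool_pos: [473.6, 178.8, 43.1]
tcp_rot: [3.142, -0.0, 1.511]
contact_force: [-0.4, 1.0, 0.0]
grip_width: 0.6
finger_force: 0.6
```

```bash
for i in 1; do python3 -m inch '[0,0,0,-0.0025,0,0,1, 0,0,0,-0.0025,0,0,1, 0,0,0,-0.0025,0,0,1]'
python3 -m inch '[0,0,0,-0.0025,0,0,1, 0,0,0,-0.0025,0,0,1, 0,0,0,-0.0025,0,0,1]'
python3 -m inch '[0,0,0,-0.0025,0,0,1, 0,0,0,-0.0025,0,0,1, 0,0,0,-0.0025,0,0,1]'; done | grep -E 'time|pos|contact'
```

```text
time: 12.57
tool_pos: [473.2, 172.7, 43.1]
contact_force: [-0.6, 0.9, -0.9]
time: 12.82
tool_pos: [472.9, 166.7, 43.1]
contact_force: [-1.0, 1.8, -0.1]
time: 13.07
tool_pos: [472.5, 160.7, 43.1]
contact_force: [0.9, 1.4, -0.3]
```

```bash
(python3 -m inch '[0,0,0,-0.0025,0,0,1, 0,0,0,-0.0025,0,0,1, 0,0,0,-0.0025,0,0,1, 0,0,0,0,0,0,1]'
python3 -m inch '[0,0,0,-0.00125,0,0,1, 0,0,0,-0.00125,0,0,1, 0,0,0,-0.00125,0,0,1]'
python3 -m inch '[0,0,0,-0.00125,0,0,1, 0,0,0,-0.00125,0,0,1, 0,0,0,-0.00125,0,0,1]') | grep -E 'time|pos|contact'
python3 - <<'E'
from h import *
from plant import capture
c=capture("top");cv2.imwrite("pics/g4.png",cv2.convertScaleAbs(cv2.resize(c["image"][225:280,260:400,::-1],None,fx=5,fy=5,interpolation=2),alpha=1.4))
E
```

```text
time: 13.4
tool_pos: [472.1, 154.5, 43.1]
contact_force: [0.2, 0.5, 0.6]
time: 13.65
tool_pos: [472.0, 151.9, 43.1]
contact_force: [-0.0, 0.9, 0.7]
time: 13.9
tool_pos: [471.8, 148.8, 43.1]
contact_force: [0.1, 1.0, -0.1]
```

View pics/g4.png

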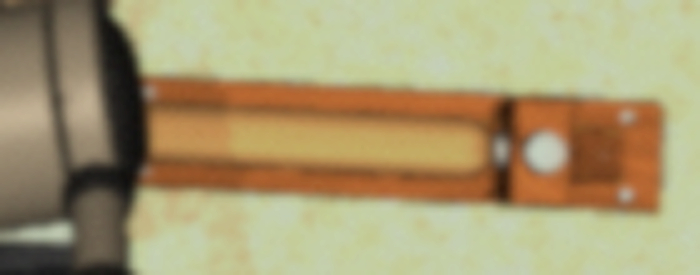

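The pin's end (x≈489) is now right at the pad (x≈497). I'll creep in from here.

```bash
(python3 -m inch '[0,0,0,-0.0006,0,0,1, 0,0,0,-0.0006,0,0,1, 0,0,0,-0.0006,0,0,1, 0,0,0,-0.0006,0,0,1]'
python3 -m inch '[0,0,0,-0.0006,0,0,1, 0,0,0,-0.0006,0,0,1, 0,0,0,0,0,0,1]'
python3 -m inch '[0,0,0,-0.0006,0,0,1, 0,0,0,-0.0006,0,0,1, 0,0,0,0,0,0,1]') | grep -E 'time|pos|contact'
```

```text
time: 14.28
tool_pos: [471.7, 147.0, 43.1]
contact_force: [0.1, 2.2, -0.0]
time: 14.53
tool_pos: [471.6, 145.9, 43.1]
contact_force: [-1.7, 2.2, -0.9]
time: 14.78
tool_pos: [471.6, 145.0, 43.1]
contact_force: [-0.7, 1.7, -0.3]
```

```bash
(python3 -m inch '[0,0,0,-0.0006,0,0,1, 0,0,0,-0.0006,0,0,1, 0,0,0,0,0,0,1]'
python3 -m inch '[0,0,0,-0.0006,0,0,1, 0,0,0,-0.0006,0,0,1, 0,0,0,0,0,0,1]'
python3 -m inch '[0,0,0,-0.0006,0,0,1, 0,0,0,-0.0006,0,0,1, 0,0,0,0,0,0,1]') | grep -E 'time|pos|contact'
```

```text
time: 15.03
tool_pos: [471.5, 144.0, 43.1]
contact_force: [-0.7, 1.2, 0.3]
time: 15.28
tool_pos: [471.5, 143.1, 43.1]
contact_force: [-1.0, 1.2, 0.6]
time: 15.53
tool_pos: [471.4, 142.1, 43.1]
contact_force: [-1.1, 1.6, 0.3]
```

```bash
(python3 -m inch '[0,0,0,-0.0006,0,0,1, 0,0,0,-0.0006,0,0,1, 0,0,0,0,0,0,1]'
python3 -m inch '[0,0,0,-0.0006,0,0,1, 0,0,0,0,0,0,1]') | grep -E 'time|pos|contact'
```

```text
time: 15.78
tool_pos: [471.3, 141.3, 43.1]
contact_force: [0.6, 2.7, 0.2]
time: 15.95
tool_pos: [471.4, 141.1, 43.2]
contact_force: [-0.2, 5.1, 0.9]
```

```bash
python3 -m inch '[0,0,0,-0.0006,0,0,1, 0,0,0,0,0,0,1]' | grep -E 'time|pos|contact'
```

```text
time: 16.12
tool_pos: [471.4, 141.0, 43.2]
contact_force: [-0.0, 7.7, -0.3]
```

```bash
(python3 -m inch '[0,0,0,-0.0006,0,0,1, 0,0,0,-0.0004,0,0,1, 0,0,0,0,0,0,1]'; python3 -m inch '[0,0,0,0,0,0,1]') | grep -E 'time|pos|contact'
```

```text
time: 16.37
tool_pos: [471.5, 140.8, 43.3]
contact_force: [-0.3, 10.4, -0.3]
time: 16.45
tool_pos: [471.5, 140.8, 43.3]
contact_force: [-0.5, 10.0, 0.1]
```

```bash
(python3 -m inch '[0,0,0,-0.0006,0,0,1, 0,0,0,0,0,0,1, 0,0,0,0,0,0,1]'; python3 -m inch '[0,0,0,0,0,0,1, 0,0,0,0,0,0,1, 0,0,0,0,0,0,1]'; python3 -m inch '[0,0,0,0,0,0,1, 0,0,0,0,0,0,1, 0,0,0,0,0,0,1]') | grep -E 'time|pos|contact'
```

```text
time: 16.7
tool_pos: [471.5, 140.7, 43.3]
contact_force: [-0.6, 12.6, 0.0]
time: 16.95
tool_pos: [471.5, 140.7, 43.3]
contact_force: [0.6, 13.1, -1.3]
time: 17.2
tool_pos: [471.5, 140.7, 43.3]
contact_force: [-0.8, 12.2, 0.3]
```

```bash
(python3 -m inch '[0,0,0,0,0,0,1, 0,0,0,0,0,0,1]'; python3 -m inch '[0,0,0,0.001,0,0,1, 0,0,0,0.0015,0,0,1, 0,0,0,0.003,0,0,1, 0,0,0,0.008,0,0,1, 0,0,0,0.01,0,0,1, 0,0,0,0.015,0,0,1, 0,0,0,0.015,0,0,1, 0,0,0,0,0,0,1]'; python3 -m inch '[0,0,0,0,0,-0.02,1, 0,0,0,0,0,-0.03,1, 0,0,0,0,0,-0.03,1, 0,0,0,0,0,-0.03,1, 0,0,0,0.03,0,-0.02,1, 0,0,0,0.04,0,0,1, 0,0,0,0.03,0,0,1, 0,0,0,0,0,0,1, 0,0,0,0,0,0,1]') | grep -E 'time|pos|contact'
python3 - <<'E'
from plant import *
import cv2,numpy as np
ims=[]
for n,(x,y,w,h) in dict(scene=(200,120,130,190),top=(270,180,135,95)).items():
    c=capture(n);im=c["image"][:,:,::-1]
    q=cv2.resize(im[y:y+h,x:x+w],None,fx=3,fy=3,interpolation=2);ims.append(cv2.copyMakeBorder(q,0,570-q.shape[0],0,0,0))
cv2.imwrite("pics/g5.png",cv2.convertScaleAbs(np.hstack(ims)[:,:800],alpha=1.3))
E
```

```text
time: 17.37
tool_pos: [471.5, 140.7, 43.3]
contact_force: [0.1, 12.7, -0.3]
time: 18.03
tool_pos: [474.1, 184.0, 43.2]
contact_force: [0.2, 0.3, -0.3]
time: 18.78
tool_pos: [478.1, 262.5, 146.9]
contact_force: [0.7, -0.3, -0.0]
```

View pics/g5.png

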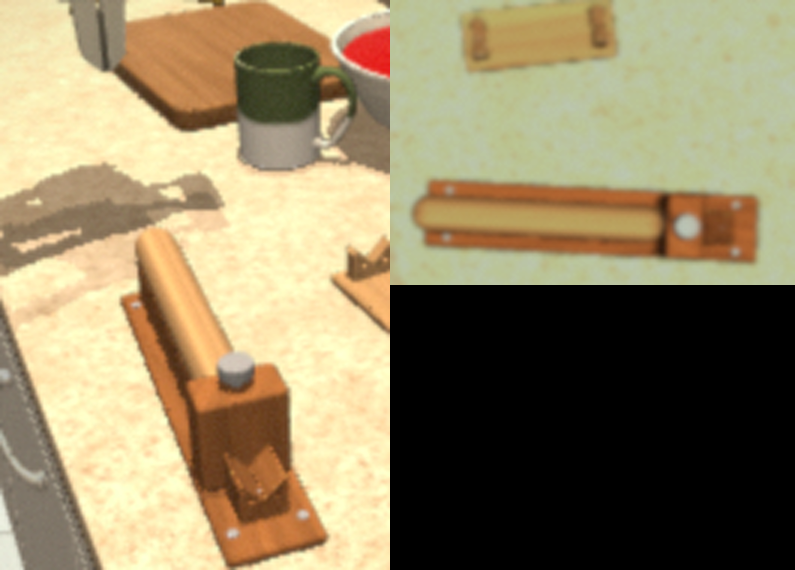

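The pin lies home against the stop (its end at x≈662 in the top panel, pad hidden), the mug is untouched and the arm is clear.

```bash
python3 -c "
from plant import close_job
print(close_job())"
```

```text
the job is handed in; nothing more can be done
None
```

The rolling pin is lying home in the groove against the stop with the pad pushed in; I pressed it there at about 12–13 N for over half a second, moved the arm clear, and handed the job in at about 19 s.

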